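Centre an upturned bowl on a banding wheel

TASK

The upturned fired-clay bowl stands off-centre on the head of the banding wheel: push it across the head with your fingertips, gently, until it sits in the middle of the turned rings to within 5 mm, so that it runs true for banding. Only slide it, never grip, lift or tip it, leave the other pots, the jar and the brush on the board alone, and finish clear of everything with the wheel and bowl at rest.

Things in the scene. Friction and masses are not known exactly. Their poses are not given: they have to be found in the camera images.
- bowl: Terracotta bowl, loose, mouth down on the wheel head, too wide to grip. Round: radius 70 mm and upright from 2 to 16 mm above the head, then curving in (67 at 28, 60 at 40, 48 at 49 mm height) to a flat foot 88 mm across; 57 mm tall. Origin: centre of its underside, z up. Starts 28 to 52 mm off the head's centre in any direction. About 0.4 kg; 2 to 6 N slides it.
- wheel_centre (a point): Centre of the top face of the banding wheel's head: the mark for the bowl's middle, 87 mm above the table. The head is a flat aluminium disc 260 mm across, 12 mm thick, on a dark foot 176 mm across, fixed to the board. Thin dark rings (flat, to the eye only) at radii 20, 40, 60, 80, 100, 120 mm: round a centred bowl the 80 mm ring shows with an even 10 mm gap.
- head (a joint): Angle of the wheel head about its upright axis (rad, counter-clockwise from above positive). It turns endlessly either way, with a light bearing drag (0.03 N m) and no spring; it may turn during the work but must stand still at the end.
- mug: Bystander: terracotta mug, 80 mm across, 88 mm tall, handle to its +y, loose on the board. Origin: centre of its underside.
- jar: Bystander: closed round jar, white, 60 mm across, 85 mm tall, loose on the board. Origin: centre of its underside.
- cup: Bystander: small terracotta cup standing mouth down, 82 mm across, 50 mm tall, loose on the board. Origin: centre of its underside.
- brush: Bystander: round banding brush, 200 mm long, 14 mm thick, lying on the board along its own x, bristles to +x. Origin: under its middle.
- board: Plywood work board, 440 (x) by 700 (y) by 15 mm, fixed to the table, under the wheel and the bystanders. Origin: centre of its underside, on the table. The wheel stands at its middle; the bystanders stand at least 190 mm from the wheel's axis, to its left and right.
There are look-alikes about, which are no part of the job. Leave any blue or green look-alike of the bowl alone.

How it is judged:
At the end, for the whole second after the job is handed in: The bowl's middle is within 5 mm of the wheel's axis, the bowl flat on the head (within 3 mm in height and 0.05 rad of upright), bowl and wheel head at rest, the robot touching nothing (horizontal distance between bowl and wheel_centre below 0.005 m and z of bowl in the frame of wheel_centre between -0.003 and 0.003 m and angle between bowl's own z axis and vertical below 0.05 rad and linear speed of bowl below 0.01 m/s and velocity of joint head between -0.05 and 0.05 rad/s).
It fails at once if the bowl is lifted off the wheel head (more than 6 mm) (z of bowl in the frame of wheel_centre above 0.006 m).
It fails at once if the bowl is tipped (more than 0.2 rad) or pushed off the head (angle between bowl's own z axis and vertical above 0.2 rad or z of bowl in the frame of wheel_centre below -0.01 m).
It fails at once if the bowl is pushed or struck hard (more than 40 N) (contact force between the fingers and bowl above 40 N).
It fails at once if a bystander is disturbed (moved more than 15 mm) (distance of any of mug, jar, cup, brush from where it was at the start of the episode above 0.015 m).
It also fails if it takes over 40 s, if anything falls off the work surface, if the arm or the gripper's body presses on something with over 40 N, if the wrist force passes 120 N, or if a joint passes its speed limit or range.

ROBOT

A 7-joint arm with a two-finger parallel gripper is mounted at the origin on the work surface. World frame = base frame: x ahead of the robot, y to its left, z up, the work surface at z = 0. Lengths are in m, angles in rad, forces in N, time in s.
With the tool pointing down it reaches from about 0.4 to 0.85 m from the base axis. Payload 10.4 kg.
Tool frame: the origin (TCP) lies at the very end of the fingers, on their centre line; the grasp point (between the pads) lies 19 mm behind it; z points along the fingers, y is the line along which they close (so a half turn about z gives the same grasp; the last joint's range is limited). The gripper opens to 87 mm and grips with 3 to 60 N. Pads are 19 mm wide; open, the fingers measure 117 mm over their backs; the gripper's body (75 mm by 190 mm) begins 51 mm behind the grasp point.
Start: joints at [-1.28, 0.332, -0.065, 1.46, 0.022, 1.35, -0.088], TCP at [0.193, 0.595, 0.223] pointing down, gripper open.
Joint ranges: [-2.6, 2.6], [-0.5, 2.12], [-1.47, 1.34], [0.16, 2.42], [-1.27, 4.41], [0.06, 2.06], [-2.6, 2.6]. Speed limits (rad/s): [2.22, 2.22, 2.79, 2.79, 3.14, 3.14, 3.14].

INTERFACE

Orientations are given as a unit quaternion [x, y, z, w].
In Python, from bench import * gives the robot as it stands.
- The arm moves only by the tool step_arm, never from a script. Its arguments are lists of equal length, an entry for each row: "delta_pos": the shift along the world's x, y, z in units of 25 mm (1.0 is 25 mm), a list of three; "turn": the turn about the world's z in units of 0.12 rad (1.0 is 0.12 rad). In form: {"delta_pos": [[tx, ty, tz], ...], "turn": [turn, ...]}. A call has 1 to 12 rows; each row shifts and turns the commanded pose from where the row before left it; what a row does not reach is not made up. A row lasts 1/10 s, in which the tool goes at most 50 mm and 8.59 degrees, less where a joint would pass 70% of its speed; a pose out of reach is approached as far as the arm can. A call with a number of a shift or a turn outside -1 to 1 is refused whole. A call with a gripper value outside its range is refused whole. "grip" is the closure, from 0 (fully open) to 1 (shut), set as the call begins (left out, the last holds). The fingers move at their own pace and stop on an object; "newtons" is the grip in N (left out, the last holds). Time passes only in rows, so rows that do not move let the fingers close. It gives the time, the measured TCP pose, the force, the opening and the grip force at its end, in the units of the state.
- read_state(): the state, without advancing time (a new reading comes with each control period).
- camera(name): name is "scene" or "top" or "wrist"; returns a dict with "image" (480x640x3 uint8, red, green, blue), "z_map" (480x640 float32, m along the optical axis (not along the pixel's ray), 0 where there is no reading), "mtx" (3x3 intrinsics, pixels), "dist" ([k1, k2, p1, p2, k3] as OpenCV has them; the pictures are not rectified), "view" (4x4, takes a point from world to camera coordinates). Camera axes: x right, y up, looking along -z (the intrinsics and any distortion apply to the point x, -y, -z); pixel columns grow to the right and rows downward; lengths in m; the calibration is good to about 2 mm. A picture is of the moment at which its call begins.
- close_job(): hands the job in; it is judged then, once.
The state is a dict: "time": time; "joint_positions": joint angles; "joint_vel": joint speeds; "joint_torque": joint torques, N m; "ee_pos": TCP position; "eef_rot": TCP orientation; "ft_force": force on the tool from outside, world axes, zero at the start; "torque": the same for the moment, N m; "width": finger opening in m; "grip_force": force on a finger pad.
Only numpy, scipy, OpenCV 4.12 (cv2) and the standard library are available. Lean on these libraries where they do the work, as an engineer would, in place of code of your own. Each camera call takes 0.05 s, during which the arm holds its last target. There are 200 camera calls.

## Working session

There is one attempt and no reset: what is moved stays moved. The work goes in short steps, Python scripts to look and compute and a tool call to move; the robot and the scene stay as the last step left them, time stands still between calls to the robot, and variables do not carry over. Pictures are saved under pics/ and viewed, at most 10 in all, crops included, and the job is handed in when it is done.

Besides the shell and the picture viewer there is one more tool, called after "Call:" by a JSON object that holds its "method" and its "body", one argument or row to a line. step_arm: Moves the arm, as the interface text tells. Shifts and turns lie within -1 to 1; 1 stands for 25 mm of shift or 0.12 rad of turn. Its arguments: {"type":"object","properties":{"delta_pos":{"type":"array"},"turn":{"type":"array"},"grip":{"type":"number"},"newtons":{"type":"number"}},"required":["delta_pos","turn"]}

```bash
mkdir -p pics
cat > h.py <<'E'
from bench import *
import numpy as np, cv2
def shot(n,f=None):
    c=camera(n)
    if f: cv2.imwrite('pics/'+f,c['image'][:,:,::-1])
    return c
def toworld(c,uv,z=None):
    """pixels -> world; on plane z, or by depth map if z None"""
    uv=np.array(uv,float).reshape(-1,2)
    n=cv2.undistortPoints(uv[:,None],np.array(c['mtx']),np.array(c['dist']))[:,0]
    V=np.array(c['view']);R=V[:3,:3];o=-R.T@V[:3,3]
    d=np.c_[n[:,0],-n[:,1],-np.ones(len(n))]@R
    s=c['z_map'][uv[:,1].round().astype(int),uv[:,0].round().astype(int)] if z is None else (z-o[2])/d[:,2]
    return o+d*np.asarray(s)[:,None]
def cloud(c,step=1):
    v,u=np.mgrid[0:480:step,0:640:step];uv=np.c_[u.ravel(),v.ravel()]
    return uv,toworld(c,uv)
E
python3 - <<'E'
from h import *
c=shot('top','top1.png'); d=shot('scene','scene1.png')
np.savez('top1.npz',**{k:np.array(v) for k,v in c.items()})
print(read_state())
V=np.array(c['view']);print(-V[:3,:3].T@V[:3,3])
E
```

```text
{'time': 0.1, 'joint_positions': array([-1.2795942 ,  0.33278723, -0.064686  ,  1.46081266,  0.02163191,
        1.34988043, -0.08850383]), 'joint_vel': array([ 0.00038291, -0.00200977, -0.00041878, -0.00126835, -0.00081052,
        0.00026327, -0.00036482]), 'joint_torque': array([ 1.45573904e-03, -6.24544930e+01,  2.45510519e-02, -3.90716207e+01,
       -6.13991381e-02,  3.65198334e-02,  8.53616075e-05]), 'ee_pos': array([0.19284515, 0.59417009, 0.22186819]), 'eef_rot': array([ 1.56254006e-01,  9.87716726e-01, -5.93705697e-04, -4.96476253e-05]), 'ft_force': array([-0.50704122,  0.7869551 ,  0.21969801]), 'torque': array([ 0.03035304, -0.01477339,  0.00138004]), 'grip_force': 0.0, 'width': 0.08715972710767259}
[0.39591291 0.03798005 1.16120292]
```

View pics/top1.png

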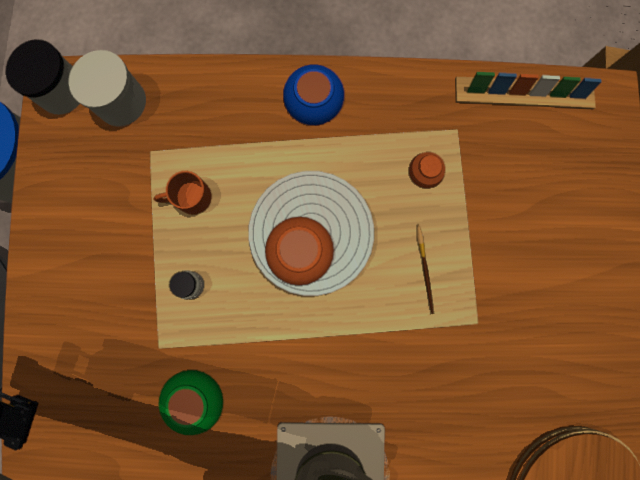

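View pics/scene1.png

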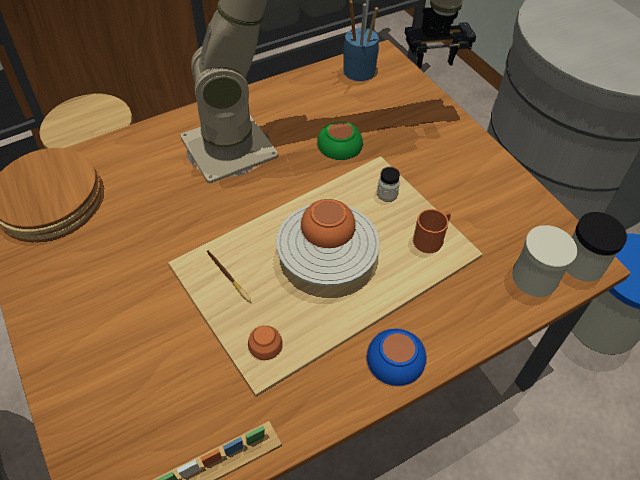

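Top picture: the terracotta bowl is at (299,251) on the wheel head, which is centred near (311,234). Possible mix-ups are the blue bowl (313,95), the green bowl (190,402) and the small terracotta cup (428,168). The bowl on the ringed disc is the one I want. Next I measure it and check a close crop.

```bash
cat >> h.py <<'E'
def circ(p):
    A=np.c_[2*p,np.ones(len(p))];s=np.linalg.lstsq(A,(p**2).sum(1),rcond=None)[0]
    return s[:2],np.sqrt(s[2]+s[:2]@s[:2])
def circfit(p,n=3):
    for _ in range(n):
        o,r=circ(p);e=abs(np.linalg.norm(p-o,axis=1)-r);p=p[e<max(0.003,2*np.median(e))]
    return o,r
def measure(c,W=None):
    uv,P=cloud(c)
    near=np.hypot(P[:,0]-0.46,P[:,1]-0.06)<0.17
    # head
    img=cv2.cvtColor(c['image'],cv2.COLOR_RGB2HSV).reshape(-1,3).astype(int)
    zs=P[:,2]
    red=(img[:,1]>100)&((img[:,0]<15)|(img[:,0]>170))
    def outline(mask,z):
        m=mask.reshape(480,640).astype(np.uint8)
        k=max(cv2.findContours(m,cv2.RETR_EXTERNAL,cv2.CHAIN_APPROX_NONE)[0],key=cv2.contourArea)
        return toworld(c,cv2.convexHull(k)[:,0],z)[:,:2]
    head=circfit(outline(near&(zs>0.078)&(zs<0.2),0.087))
    foot=circfit(outline(near&red&(zs>0.14)&(zs<0.16),0.144))
    b=near&red&(zs>0.095)&(zs<0.139)
    h=P[b]  # sphere-ish side check: profile fit
    from scipy.optimize import least_squares
    prof=lambda z:np.interp(z-0.087,[2/1e3,.016,.028,.040,.049],[.07,.07,.067,.06,.048])
    f=least_squares(lambda q:np.hypot(h[:,0]-q[0],h[:,1]-q[1])-prof(h[:,2]),foot[0],loss='soft_l1',f_scale=.002)
    return head,foot,f.x,np.median(zs[near&~red&(zs>.08)&(zs<.095)]),np.median(zs[near&red&(zs>.14)])
E
python3 - <<'E'
from h import *
c=dict(np.load('top1.npz'))
for m in measure(c): print(m)
uv,P=cloud(c)
for n,p in dict(mug=(188,192),jar=(184,285),cup=(430,166),brush0=(420,232),brush1=(432,311)).items(): print(n,toworld(c,p).round(3))
cv2.imwrite('pics/crop1.png',cv2.resize(c['image'][160:310,230:390,::-1],None,fx=4.5,fy=4.5)[:600,:800])
E
```

```text
(array([0.51638386, 0.05012802]), np.float64(0.12669445340242658))
(array([0.48027419, 0.07132514]), np.float64(0.044702968492865244))
[0.48063492 0.07215846]
0.08708865471785243
0.1452415733121475
mug [[0.612 0.324 0.021]]
jar [[0.407 0.303 0.105]]
cup [[ 0.67  -0.203  0.066]]
brush0 [[ 0.532 -0.188  0.023]]
brush1 [[ 0.361 -0.213  0.029]]
```

View pics/crop1.png

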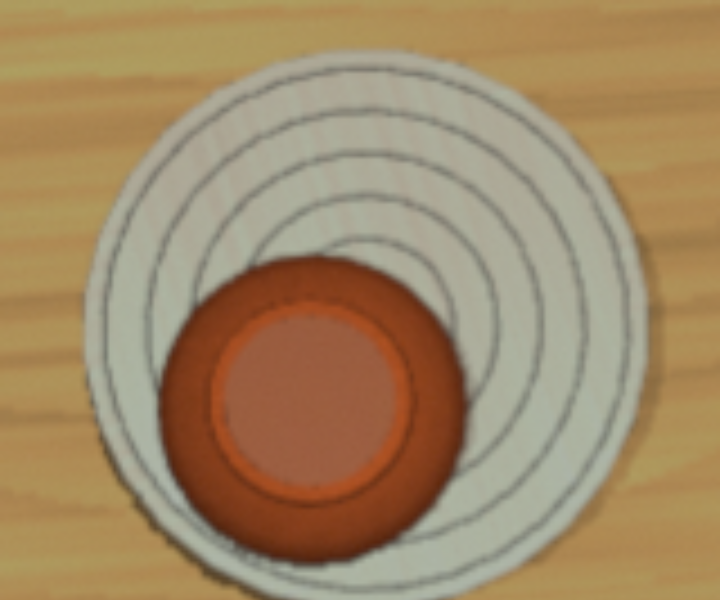

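The crop shows the terracotta bowl, foot centred at crop (311,402). It sits down-left of the rings, which centre at about crop (366,328), so it is the right object. My mask clipped the far edge of the head, so I'll refit it.

```bash
sed -i 's/P\[:,0\]-0.46,P\[:,1\]-0.06)<0.17/P[:,0]-0.515,P[:,1]-0.05)<0.17/' h.py
python3 - <<'E'
from h import *
c=dict(np.load('top1.npz'))
for m in measure(c): print(m)
print(toworld(c,(311.3,233.0),.087))
s=measure(shot('scene'));print(s)
E
```

```text
(array([0.51984441, 0.0491537 ]), np.float64(0.1293653528468194))
(array([0.48027419, 0.07132514]), np.float64(0.044702968492865244))
[0.48063492 0.07215846]
0.08706786859792959
0.1452415733121475
[[0.51848005 0.04877764 0.087     ]]
((array([0.52514952, 0.04770241]), np.float64(0.12982163654808473)), (array([0.48524737, 0.07141325]), np.float64(0.04503348299785028)), array([0.48160088, 0.07411384]), np.float64(0.08680564094428256), np.float64(0.14419762667693936))
```

Offset from bowl to wheel centre is about (+39, -22) mm, 45 mm along -29°, which fits the stated 28 to 52 mm. The plan is to push with both fingertips, opened about 60 mm and set across the push, 8 mm above the head. I start behind the bowl near (0.40, 0.117).

Call:
{"method": "step_arm", "body": {
  "delta_pos": [
    [0.38,-0.87,0],
    [0.38,-0.87,0],
    [0.38,-0.87,0],
    [0.38,-0.87,0],
    [0.38,-0.87,0],
    [0.38,-0.87,0],
    [0.38,-0.87,0],
    [0.38,-0.87,0],
    [0.38,-0.87,0],
    [0.38,-0.87,0],
    [0.38,-0.87,0]
  ],
  "turn": [-0.15,-0.15,-0.15,-0.15,-0.15,-0.15,-0.15,-0.15,-0.15,-0.15,-0.14],
  "grip": 0.31,
  "newtons": 20
}}

```text
time: 1.25
ee_pos: [0.2979, 0.3539, 0.2225]
eef_rot: [0.253, 0.967, -0.0, -0.0]
ft_force: [0.8, 0.3, -0.4]
width: 0.0599
grip_force: 0.0
```

Call:
{"method": "step_arm", "body": {
  "delta_pos": [
    [0.38,-0.87,0],
    [0.38,-0.87,0],
    [0.38,-0.87,0],
    [0.38,-0.87,0],
    [0.38,-0.87,0],
    [0.38,-0.87,0],
    [0.38,-0.87,0],
    [0.38,-0.87,0],
    [0.38,-0.87,0],
    [0.2,-0.87,0],
    [0.1,-0.87,0],
    [0,0,0]
  ],
  "turn": [0,0,0,0,0,0,0,0,0,0,0,0]
}}

```text
time: 2.45
ee_pos: [0.3908, 0.1129, 0.2226]
eef_rot: [0.255, 0.967, 0.0, -0.0]
ft_force: [-0.3, 0.6, 0.2]
width: 0.0599
grip_force: 0.0
```

Call:
{"method": "step_arm", "body": {
  "delta_pos": [
    [0.16,0.28,-0.6],
    [0,0,-0.8],
    [0,0,-0.8],
    [0,0,-0.8],
    [0,0,-0.8],
    [0,0,-0.7],
    [0,0,-0.5],
    [0,0,0],
    [0,0,0]
  ],
  "turn": [0,0,0,0,0,0,0,0,0]
}}

```text
time: 3.35
ee_pos: [0.3944, 0.1231, 0.0979]
eef_rot: [0.253, 0.968, 0.0, -0.0]
ft_force: [0.7, -0.2, 0.4]
width: 0.06
grip_force: 0.0
```

Run:
```python
from h import *
shot('wrist','w1.png');c=shot('scene','s2.png')
print(read_state()['ee_pos'],measure(c))
```

```text
[0.39482755 0.12332938 0.09836156] ((array([0.52471556, 0.04763929]), np.float64(0.12974781286402734)), (array([0.48599998, 0.07215599]), np.float64(0.045681321182153733)), array([0.48151387, 0.0739345 ]), np.float64(0.08680280306626131), np.float64(0.14441525372380526))
```

View pics/w1.png

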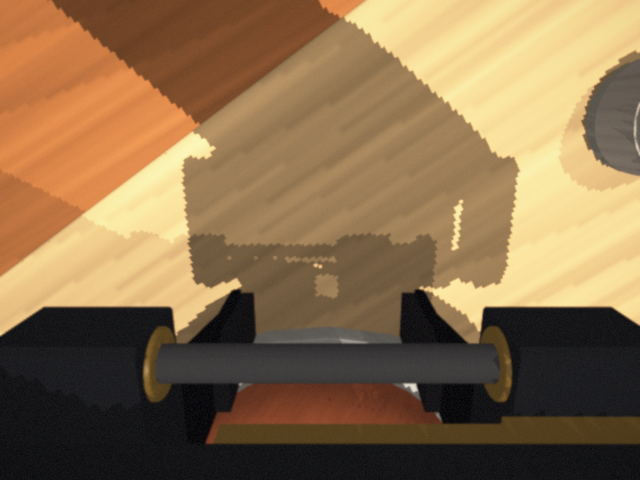

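The wrist camera looks backwards, away from the bowl. It shows the fingers at columns 230 and 420 with the bowl edge at the bottom, still with a gap. I approach gently, then push at 30 mm/s or less.

Call:
{"method": "step_arm", "body": {
  "delta_pos": [
    [0.2,-0.26,-0.12],
    [0.26,-0.15,0],
    [0.11,-0.06,0],
    [0.11,-0.06,0],
    [0.11,-0.06,0],
    [0.11,-0.06,0],
    [0.11,-0.06,0],
    [0.11,-0.06,0],
    [0.11,-0.06,0],
    [0.11,-0.06,0],
    [0.11,-0.06,0],
    [0.11,-0.06,0]
  ],
  "turn": [0,0,0,0,0,0,0,0,0,0,0,0]
}}

```text
time: 4.65
ee_pos: [0.4335, 0.0976, 0.0945]
eef_rot: [0.253, 0.968, -0.0, -0.0]
ft_force: [-2.6, 0.4, -0.0]
width: 0.06
grip_force: 1.0
```

Run:
```python
from h import *
print(read_state()['ee_pos'])
for n in('top','scene'): print(measure(shot(n,n+'3.png')))
```

```text
[0.43353549 0.09757031 0.09452076]
((array([0.52000768, 0.04898114]), np.float64(0.12921665540608565)), (array([0.49540135, 0.06023139]), np.float64(0.04347567994286887)), array([0.49504786, 0.06243825]), np.float64(0.08714989836580056), np.float64(0.1475132578190984))
((array([0.49366194, 0.06432952]), np.float64(0.1583800892038724)), (array([0.50053922, 0.0611562 ]), np.float64(0.04487906505801813)), array([0.49677949, 0.06381193]), np.float64(0.08678983268763207), np.float64(0.1443739523135399))
```

View pics/scene3.png

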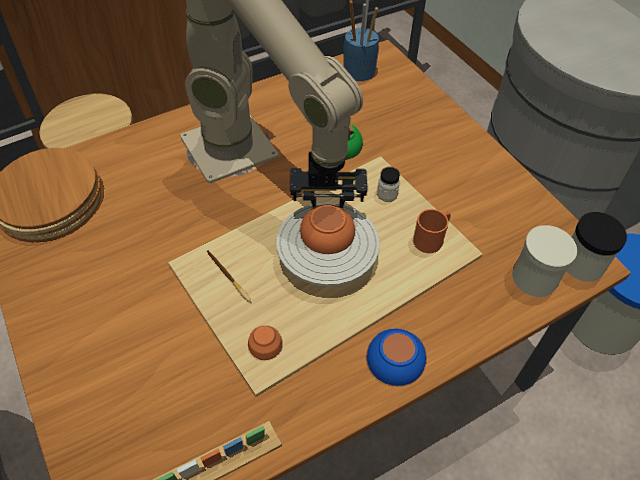

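The bowl has slid about 18 mm and stays flat. About (24, -13) mm remains in both views and by finger geometry. I push on 22 mm.

Call:
{"method": "step_arm", "body": {
  "delta_pos": [
    [0.1,-0.055,0],
    [0.1,-0.055,0],
    [0.1,-0.055,0],
    [0.1,-0.055,0],
    [0.1,-0.055,0],
    [0.1,-0.055,0],
    [0.1,-0.055,0],
    [0.08,-0.04,0],
    [0,0,0],
    [0,0,0]
  ],
  "turn": [0,0,0,0,0,0,0,0,0,0]
}}

```text
time: 5.75
ee_pos: [0.4532, 0.087, 0.0946]
eef_rot: [0.253, 0.968, 0.0, 0.0]
ft_force: [0.4, -0.1, 0.4]
width: 0.0603
grip_force: 0.0
```

Run:
```python
from h import *
print(read_state()['ee_pos'],read_state()['ft_force'])
for n in('top','scene'):
    c=shot(n,n+'4.png');print(measure(c))
    if n=='scene': cv2.imwrite('pics/crop4.png',cv2.resize(c['image'][180:310,250:410,::-1],None,fx=4.5,fy=4.5))
```

```text
[0.45320405 0.08696278 0.09464329] [ 0.40371523 -0.14552871  0.38094648]
((array([0.51981913, 0.04910614]), np.float64(0.12935990139608183)), (array([0.51472535, 0.0492585 ]), np.float64(0.04341593679258882)), array([0.51491022, 0.05156923]), np.float64(0.08706185447539072), np.float64(1.161202924065134))
((array([0.50728543, 0.05962136]), np.float64(0.14691146722684548)), (array([0.5207468 , 0.05149928]), np.float64(0.04566225398350573)), array([0.51652119, 0.05315924]), np.float64(0.08670441765620596), np.float64(0.14430692159293157))
```

View pics/crop4.png

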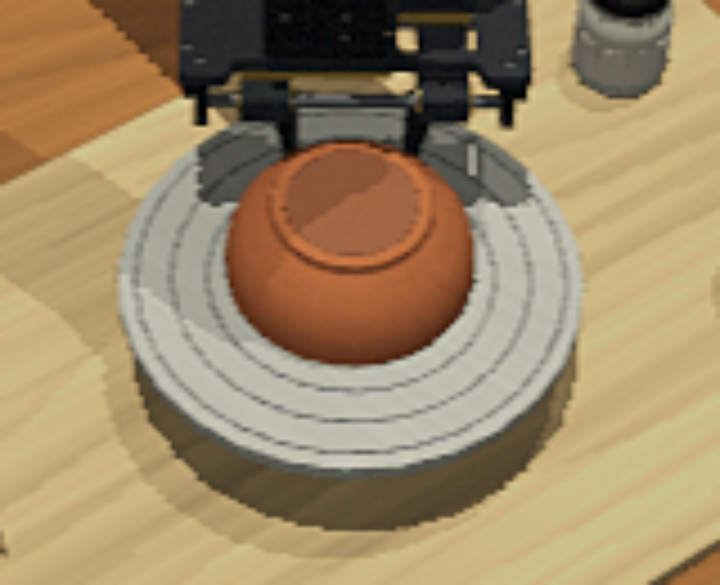

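The bowl is nearly centred and about (4, -3) mm is left. The gap to the nearest visible ring in the crop is still a bit wide at bottom front. I nudge, then back off and measure without occlusion.

Call:
{"method": "step_arm", "body": {
  "delta_pos": [
    [0.06,-0.04,0],
    [0.06,-0.04,0],
    [0.045,-0.025,0],
    [0,0,0],
    [0,0,0],
    [-0.2,0.11,0],
    [-0.6,0.33,0],
    [-0.6,0.33,0.2],
    [-0.4,0.3,0.8],
    [0,0.6,1],
    [0,1,1],
    [0,1,1]
  ],
  "turn": [0,0,0,0,0,0,0,0,0,0,0,0]
}}

```text
time: 7.05
ee_pos: [0.4118, 0.1768, 0.1958]
eef_rot: [0.253, 0.967, 0.0, 0.0]
ft_force: [1.6, 0.9, -0.4]
width: 0.0599
grip_force: 0.0
```

Call:
{"method": "step_arm", "body": {
  "delta_pos": [
    [0,1,0.5],
    [0,1,0],
    [0,1,0],
    [0,1,0],
    [0,1,0],
    [0,1,0],
    [0,0,0],
    [0,0,0]
  ],
  "turn": [0,0,0,0,0,0,0,0]
}}

```text
time: 7.85
ee_pos: [0.4119, 0.3261, 0.2068]
eef_rot: [0.252, 0.968, -0.0, 0.0]
ft_force: [1.0, -0.2, -0.3]
width: 0.0599
grip_force: 0.0
```

Run:
```python
from h import *
print(read_state()['ee_pos'],read_state()['ft_force'])
for n in('top','scene'):
    c=shot(n,n+'5.png');print(measure(c))
    if n=='top': cv2.imwrite('pics/crop5.png',cv2.resize(c['image'][165:298,240:384,::-1],None,fx=4.5,fy=4.5,interpolation=cv2.INTER_CUBIC))
```

```text
[0.41185347 0.32611767 0.20681439] [ 1.03275316 -0.17448008 -0.32318344]
((array([0.51984441, 0.0491537 ]), np.float64(0.1293653528468194)), (array([0.51838149, 0.04885162]), np.float64(0.0447832948374485)), array([0.51920189, 0.04857308]), np.float64(0.0870360668392608), np.float64(0.14506534780075853))
((array([0.52422663, 0.04847345]), np.float64(0.13000141579634084)), (array([0.52421841, 0.04901867]), np.float64(0.045530727823219166)), array([0.52003363, 0.05107281]), np.float64(0.08677604013323881), np.float64(0.14388815811668643))
```

View pics/crop5.png

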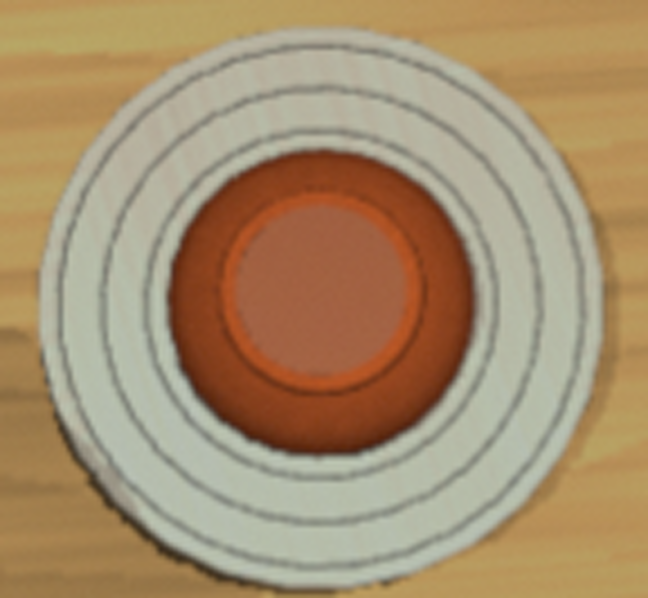

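The 80 mm ring shows an even gap of 20 to 25 crop pixels all round: left 145→170, right 475→497, top 130→150, bottom 455→478. The fits agree to within about 1.5 mm, and the arm is clear and at rest, so I hand in.

```bash
python3 -c "
from bench import *
print(close_job())"
```

```text
the job is handed in; nothing more can be done
None
```

The bowl was slid to within about 1.5 mm of the wheel's centre by camera measurement, lying flat; the arm is clear and the job is handed in (no verdict was returned).

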